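Shim the print bed level

ROBOT

A 6-joint arm with a two-finger parallel gripper is mounted at the origin on the work surface. World frame = base frame: x ahead of the robot, y to its left, z up, the work surface at z = 0. Lengths are in m, angles in rad, forces in N, time in s.
With the tool pointing down it reaches from about 0.375 to 0.9 m from the base axis. Payload 3.1 kg.
Tool frame: the origin (TCP) lies between the finger pads; the fingertips stand 8 mm ahead of it and the grasp point (between the pads) lies 11 mm behind it; z points along the fingers, y is the line along which they close (so a half turn about z gives the same grasp; the last joint's range is limited). The gripper opens to 87 mm and grips with 3 to 60 N. Pads are 19 mm wide; open, the fingers measure 117 mm over their backs; the gripper's body (75 mm by 190 mm) begins 51 mm behind the grasp point.
Start: joints at [0.934, 0.527, 1.433, -0, 1.181, -0.178], TCP at [0.276, 0.561, 0.231] pointing down, gripper open.
Joint ranges: [-3.08, 3.08], [-0.75, 2.2], [0.22, 2.44], [-1.43, 4.57], [0, 2.65], [-2.85, 2.85]. Speed limits (rad/s): [2.79, 2.79, 3.14, 3.14, 3.14, 3.14].

INTERFACE

Orientations are given as a unit quaternion [x, y, z, w].
In Python, from rig import robot, vision, job gives the robot as it stands.
- The arm moves only by the shell command python3 -m handwheel 'ROWS' [OPENING] [FORCE]. ROWS is JSON, a list of rows, each a list of 4 numbers: the shift along the tool's x, y, z as a fraction of full scale, then the turn about the tool's z as a fraction of full scale. A call has 1 to 20 rows; each row is the pose to reach, as a shift and turn from the pose commanded when the call began, along the tool's axes at that moment, turning the shorter way round; what a row does not reach only later rows make up. Full scale, the value 1, is 300 mm for a shift and 2 pi rad for a turn. A row lasts 1/12 s, in which the tool goes at most 41.7 mm and 7.16 degrees, less where a joint would pass 70% of its speed; a pose out of reach is approached as far as the arm can. A call with a number of a shift or a turn outside -1 to 1 is refused whole. A call with a gripper value outside its range is refused whole. OPENING is the opening in per cent of the stroke, from 0 (shut) to 100 (fully open), set as the call begins (- or left out, the last holds). The fingers move at their own pace and stop on an object; FORCE is the grip in N (left out, the last holds). Time passes only in rows, so rows that repeat a pose let the fingers close. It gives the time, the measured TCP pose, the force, the opening and the grip force at its end, in the units of the state.
- robot.get_obs(): the state, without advancing time (a new reading comes with each control period).
- vision.camera(name): name is "scene" or "top" or "wrist"; returns a dict with "frame" (420x560x3 uint8, red, green, blue), "K" (3x3 intrinsics, pixels), "k1" (the pictures are not rectified: a ray, as slopes to the right and down, at radius r is drawn at 1 + k1 r^2 times it, then the intrinsics apply), "cam_to_world" (4x4, takes a point from camera to world coordinates); the wrist camera has in their place "hand_eye" (4x4, takes a point from camera to tool coordinates, whose origin is the TCP and whose axes are the flange's). Camera axes: x right, y down, z forward; pixel columns grow to the right and rows downward; lengths in m; the calibration is good to about 2 mm. A picture is of the moment at which its call begins: read the wrist's pose just before it. There is no depth.
- job.hand_in(): hands the job in; it is judged then, once.
Trained networks look in the newest picture that a camera, given by its name, has taken for a name from the list of things; names that differ only in an ending like _2 or _b are one class to them, and where a whole thing is asked for, a point or a joint stands for the part that bears it (a point fixed in the world has none). Each returns a list of dicts, best first, with "conf" (0 to 1); they miss things now and then, are a little off and sometimes report something else, mostly with a low value. They report only what shows in the picture. A call takes as long as a camera call. They do not tell look-alikes from the thing itself.
- vision.look_for(camera, label): "point" ([row, column] in pixels, amid what is visible of it).
- vision.outline_of(camera, label): "mask" (420x560 bool, what is visible of it) and "point" ([row, column] in pixels, amid what is visible of it).
The state is a dict: "time": time; "q": joint angles; "joint_velocities": joint speeds; "joint_torque": joint torques, N m; "position": TCP position; "tool_rot": TCP orientation; "ft_force": force on the tool from outside, world axes, zero at the start; "moment": the same for the moment, N m; "grip_width": finger opening in m; "grip_force": force on a finger pad.
Only numpy, scipy, OpenCV 4.12 (cv2) and the standard library are available. Lean on these libraries where they do the work, as an engineer would, in place of code of your own. Each camera call takes 0.05 s, during which the arm holds its last target. There are 200 camera calls.

TASK

One corner of the printer's bed sits low. Pick up the blue wedge shim, set it on the desk with its thin end at that corner, and push it gently under the corner's soft foot until the bubble of the yellow level rests between the two black lines, never so far that the bubble runs off to the other end. Leave the shim there holding the bed up; do not lift, press or shove the bed itself, and leave the bottle, the glue jar and the headband where they are.

Things in the scene. Friction and masses are not known exactly. Their poses are not given: they have to be found in the camera images.
- low_foot (a point): Lowest point, unloaded, of the black domed rubber foot (20 mm across) under the bed's low corner; about 4 mm above the desk at first, 8.5 mm when level. x points to the opposite corner (push this way), y along the rocking axis. The plate's tip reaches 19 mm beyond in -x. The foot is soft: the shim squashes it 3 to 12 mm, unknown beforehand, so the depth that levels the bed varies by 45 mm.
- bed: Print bed: square black plate 220 x 220 x 10 mm. Origin: middle of its underside, 28 mm above the desk. It rocks only about y, the diagonal between two corners on fixed hard feet; x points away from the low corner, whose foot is 137 mm off in -x and bears 2 to 9 N. An orange block 50 x 50 mm, 85 mm off in -x, has its top 52 mm above the desk.
- vial (a point): Middle of the top of the dark green vial (110 x 28 mm, long along x) of a yellow spirit level (170 x 46 x 20 mm) fixed on the bed along the diagonal through the low corner; about 60 mm above the desk. x points away from the low corner. Two black lines cross the vial 18 mm either side of this point.
- bubble (a joint): Position (m) of the pale round bubble, 22 mm across, along the vial: 0 centred, positive away from the low corner, about +0.035 at the start. Lifting the foot by 1.4 mm (0.01 rad) moves it by -0.010; it lags the bed by about 0.1 s. -0.006 to +0.006 is between the lines.
- shim_grip (a point): Centre of the upright finger tab of the loose blue wedge shim: tab 26 mm along x, 24 mm wide (y), 50 mm high, this point 25 mm above the shim's underside. x points to the thin end. Ahead of the tab the wedge is 30 mm wide, 120 mm long, its top falling evenly from 26 mm to 2.5 mm (1 in 5). 70 g. Friction holds it under the foot when let go.
- shim_tip (a point): Middle of the thin end of the shim, on its underside, 133 mm in x from shim_grip. Axes as the shim's.
- cleaner: White bottle with a blue cap, 56 mm across, 130 mm tall, standing; origin at its underside. To be left alone.
- glue: White glue jar with an orange cap, 38 mm across, 95 mm tall, standing; origin at its underside. To be left alone.
- headband: Blue printed face-shield headband, an open ring about 145 mm across and 18 mm high, lying; origin at its ring's centre on the desk. To be left alone.
Mind the look-alikes: they are no part of the job. Of the things shaped like the part that bears shim_grip, the blue one is meant.

How it is judged:
By the outcome, as a careful person would: the job done as asked, in the order asked, and still so for the second after the job is handed in, with the robot touching nothing.
It also fails if it takes over 53 s, if anything falls off the work surface, if the arm or the gripper's body presses on something with over 40 N, if the wrist force passes 120 N, or if a joint passes its speed limit or range.

## Working session

There is one attempt and no reset: what is moved stays moved. The work goes in short steps, Python scripts to look and compute and a shell command to move; the robot and the scene stay as the last step left them, time stands still between calls to the robot, and variables do not carry over. Pictures are saved under pics/ and viewed, at most 10 in all, crops included, and the job is handed in when it is done.

```bash
mkdir -p pics
cat > h.py <<'E'
import numpy as np, cv2
from rig import robot, vision, job
from scipy.spatial.transform import Rotation as R
def cam(n):
    o=robot.get_obs(); c=vision.camera(n)
    if n=="wrist":
        T=np.eye(4);T[:3,:3]=R.from_quat(o["tool_rot"]).as_matrix();T[:3,3]=o["position"]
        c["cam_to_world"]=T@c["hand_eye"]
    return c
def plane(c,rc,z):
    K=c["K"];d=np.array([(rc[1]-K[0,2])/K[0,0],(rc[0]-K[1,2])/K[1,1]]);s=d.copy()
    for _ in range(20): s=d/(1+c["k1"]*(s@s))
    T=c["cam_to_world"];v=T[:3,:3]@np.r_[s,1];p=T[:3,3]
    return p+v*(z-p[2])/v[2]
def proj(c,X):
    T=c["cam_to_world"];v=T[:3,:3].T@(np.asarray(X)-T[:3,3]);s=v[:2]/v[2];s=s*(1+c["k1"]*(s@s))
    K=c["K"];return np.array([s[1]*K[1,1]+K[1,2],s[0]*K[0,0]+K[0,2]])
def save(c,n,box=None,f=1):
    im=c["frame"][:,:,::-1]
    if box: im=im[box[0]:box[1],box[2]:box[3]]
    cv2.imwrite("pics/"+n,cv2.resize(im,None,fx=f,fy=f,interpolation=cv2.INTER_CUBIC))
E
python3 - <<'E'
from h import *
a=cam("top");
np.set_printoptions(precision=3,suppress=True)
for l,z in [("low_foot",.004),("bed",.038),("vial",.06),("bubble",.06),("shim_grip",.03),("shim_tip",0),("cleaner",.1),("glue",.09),("headband",.015)]:
    for r in vision.look_for("top",l)[:4]: print(l,round(r["conf"],2),np.round(r["point"]),plane(a,r["point"],z))
b=cam("scene")
for l in ["shim_grip","shim_tip","bubble","vial"]:
    for r in vision.look_for("scene",l)[:4]: print("S",l,round(r["conf"],2),np.round(r["point"]))
im=np.vstack([a["frame"],b["frame"]])
save(a,"top.png",f=1.4);save(b,"scene.png",f=1.4)
print(robot.get_obs())
E
```

```text
low_foot 0.97 [207. 256.] [0.61  0.091 0.004]
bed 0.77 [207. 256.] [0.604 0.09  0.038]
vial 0.77 [207. 255.] [0.6   0.092 0.06 ]
shim_grip 0.97 [227. 372.] [ 0.538 -0.276  0.03 ]
shim_grip 0.73 [283. 359.] [ 0.366 -0.228  0.03 ]
shim_grip 0.65 [256. 427.] [ 0.446 -0.442  0.03 ]
shim_grip 0.63 [188. 442.] [ 0.662 -0.504  0.03 ]
shim_tip 0.78 [254. 425.] [ 0.455 -0.45   0.   ]
shim_tip 0.65 [282. 359.] [ 0.366 -0.235  0.   ]
shim_tip 0.6 [190. 441.] [ 0.662 -0.515  0.   ]
shim_tip 0.59 [222. 372.] [ 0.559 -0.285  0.   ]
cleaner 0.57 [190. 163.] [0.647 0.366 0.1  ]
glue 0.81 [178. 402.] [ 0.681 -0.359  0.09 ]
headband 0.23 [208. 257.] [0.606 0.089 0.015]
S shim_grip 0.95 [312. 146.]
S shim_grip 0.88 [383. 179.]
S shim_grip 0.65 [293. 206.]
S shim_grip 0.63 [250. 180.]
S shim_tip 0.98 [382. 181.]
S shim_tip 0.93 [248. 183.]
S shim_tip 0.92 [297. 207.]
S shim_tip 0.81 [314. 146.]
S vial 0.73 [221. 306.]
{'time': 0.75, 'q': array([ 0.935,  0.527,  1.433,  0.   ,  1.181, -0.179]), 'joint_velocities': array([ 0.002, -0.002, -0.001,  0.002,  0.   ,  0.001]), 'joint_torque': array([ -0.001, -43.991, -17.697,   0.063,   0.05 ,  -0.   ]), 'position': array([0.276, 0.561, 0.231]), 'tool_rot': array([ 0.227,  0.974,  0.   , -0.   ]), 'ft_force': array([0.583, 1.52 , 0.597]), 'moment': array([-0.019,  0.01 ,  0.023]), 'grip_force': 0.0, 'grip_width': 0.08715496248747809}
```

View pics/top.png

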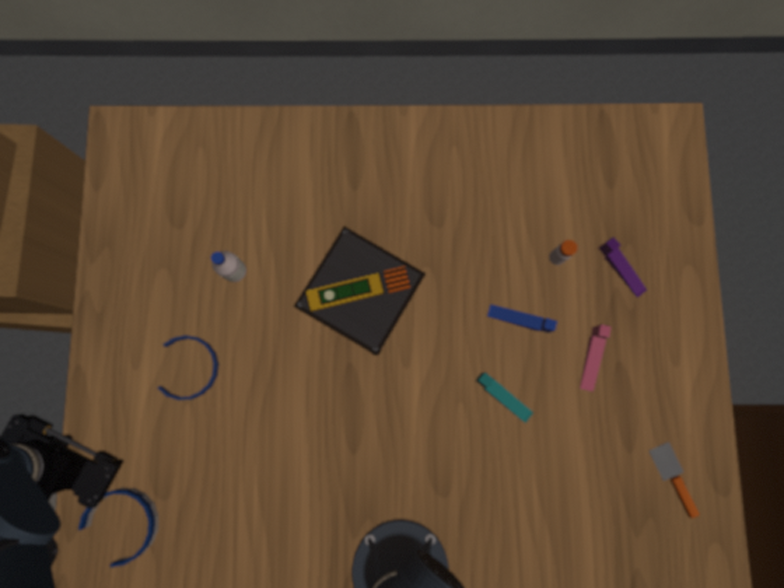

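View pics/scene.png

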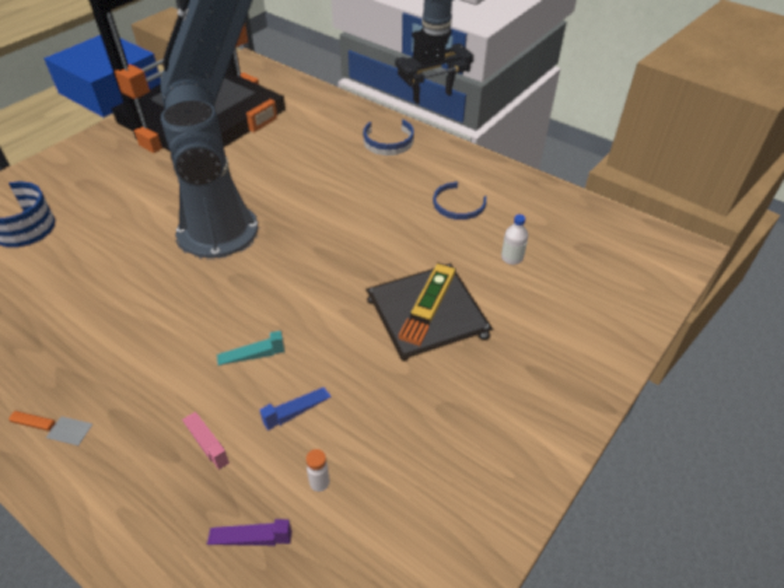

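Four wedges show in the top view (viewed at 1.4x; native row, col): blue (227,372), teal (283,359), pink (256,427) and purple (188,442). The blue one is the one named. The low corner is the one by the orange block, native (195,303), because the bubble sits at the opposite end (211,235). I'll enlarge it to confirm.

Run:
```python
from h import *
np.set_printoptions(precision=4,suppress=True)
c=cam("top"); save(c,"crop.png",(150,270,200,410),3.8)
hsv=cv2.cvtColor(c["frame"],cv2.COLOR_RGB2HSV)
f=c["frame"].astype(int)
blue=(hsv[...,0]>108)&(hsv[...,0]<128)&(hsv[...,1]>120)
m=np.zeros_like(blue);m[205:245,340:402]=blue[205:245,340:402]
rc=np.argwhere(m); print(len(rc))
P=np.array([plane(c,p,.012)[:2] for p in rc]);u=np.linalg.svd(P-P.mean(0))[2][0];print("blue mean",P.mean(0),"axis",u,"ang",np.degrees(np.arctan2(u[1],u[0])),"ext",np.ptp((P-P.mean(0))@u))
b=cv2.minAreaRect(rc.astype(np.float32));print(b,[plane(c,p,.012)[:2] for p in cv2.boxPoints(b)])
# bed corners approx (1.4x pix)
for x,y in [(345,228),(424,273),(377,353),(296,305)]: print(plane(c,(y/1.4,x/1.4),.036))
for n,h in [("yellow",(20,35)),("orange",(5,17))]:
    m=np.zeros_like(blue);m[160:255,210:305]=((hsv[...,0]>=h[0])&(hsv[...,0]<=h[1])&(hsv[...,1]>170)&(hsv[...,2]>110))[160:255,210:305]
    rc=np.argwhere(m); 
    if len(rc): b=cv2.minAreaRect(rc.astype(np.float32));z=.058 if n=="yellow" else .052;print(n,len(rc),b,plane(c,b[0],z),[plane(c,p,z)[:2] for p in cv2.boxPoints(b)])
```

```text
357
blue mean [ 0.5401 -0.2814] axis [0.2494 0.9684] ang 75.55772410754197 ext 0.15060152940921984
((227.70413208007812, 372.4503479003906), (47.322837829589844, 8.193521499633789), 76.32868957519531) [array([ 0.5705, -0.212 ]), array([ 0.5447, -0.2049]), array([ 0.5078, -0.3503]), array([ 0.5334, -0.3578])]
[0.7492 0.1217 0.036 ]
[ 0.6424 -0.0586  0.036 ]
[0.4615 0.0487 0.036 ]
[0.5706 0.2308 0.036 ]
yellow 261 ((208.08604431152344, 245.64013671875), (14.03896427154541, 52.24440002441406), 13.448614120483398) [0.5972 0.1213 0.058 ] [array([0.6377, 0.0473]), array([0.6001, 0.2052]), array([0.5572, 0.1944]), array([0.5943, 0.0373])]
orange 58 ((198.76475524902344, 282.94122314453125), (8.731282234191895, 12.611852645874023), 14.03624439239502) [0.6273 0.0051 0.052 ] [array([ 0.6456, -0.011 ]), array([0.6361, 0.0275]), array([0.609, 0.021]), array([ 0.6185, -0.0173])]
```

View pics/crop.png

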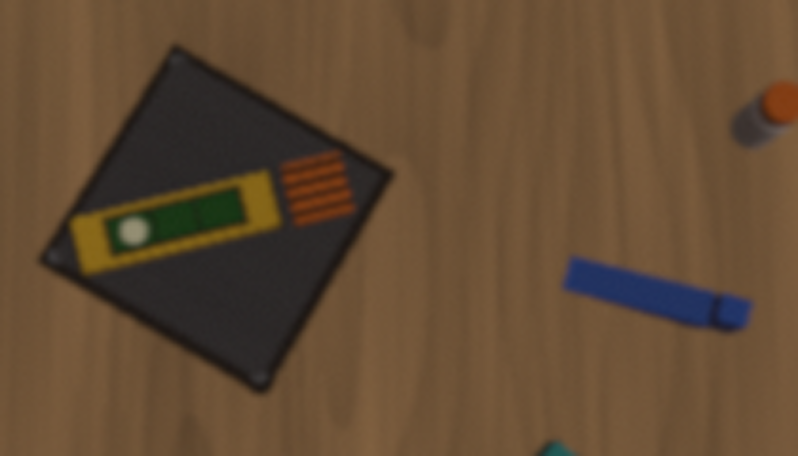

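Confirmed: the wedge at native (227,372) is blue, with its tab at the right end and its thin end toward the bed. The low corner at (195,303) has the orange block behind it. Moving there now.

```bash
python3 -m handwheel '[[-0.967,-0.967,0,0],[-0.967,-0.967,0,0],[-0.967,-0.967,0,0],[-0.967,-0.967,0,0],[-0.967,-0.967,0,0],[-0.967,-0.967,0,0],[-0.967,-0.967,0,0],[-0.967,-0.967,0,0],[-0.967,-0.967,0,0],[-0.967,-0.967,0,0],[-0.967,-0.967,0,0]]' 70
python3 -m handwheel '[[-0.967,-0.967,0,0.2175],[-0.967,-0.967,0,0.2175],[-0.967,-0.967,0,0.2175],[-0.967,-0.967,0,0.2175],[-0.967,-0.967,0,0.2175],[-0.967,-0.967,0,0.2175],[-0.967,-0.967,0,0.2175],[-0.967,-0.967,0,0.2175],[-0.967,-0.967,0,0.2175],[-0.967,-0.967,0,0.2175],[-0.967,-0.967,0,0.2175],[-0.967,-0.967,0,0.2175]]'
python3 - <<'E'
from h import *
np.set_printoptions(precision=4,suppress=True)
c=cam("wrist");save(c,"w1.png");print(c["hand_eye"]);o=robot.get_obs();print(o["q"],o["position"])
for l,z in [("shim_grip",.035),("shim_tip",.001)]:
    for r in vision.look_for("wrist",l)[:4]: print(l,round(r["conf"],2),np.round(r["point"]),plane(c,r["point"],z))
E
```

```text
time: 1.72
position: [0.4111, 0.1672, 0.231]
tool_rot: [0.23, 0.973, -0.001, 0.002]
ft_force: [0.4, 0.1, 0.3]
grip_width: 0.0612
grip_force: 0.0
time: 2.72
position: [0.541, -0.218, 0.2303]
tool_rot: [0.792, 0.61, 0.0, 0.0]
ft_force: [-0.2, 0.3, 0.1]
grip_width: 0.061
grip_force: 0.0
[[ 0.0008 -0.9593 -0.2824  0.079 ]
 [ 1.      0.0009 -0.0002 -0.0011]
 [ 0.0004 -0.2824  0.9593 -0.1533]
 [ 0.      0.      0.      1.    ]]
[-0.5729  0.4702  1.5431  0.0006  1.1296 -0.3209] [ 0.5402 -0.2162  0.2301]
shim_grip 0.82 [225. 290.] [ 0.5437 -0.263   0.035 ]
shim_grip 0.81 [212. 131.] [ 0.3912 -0.2081  0.035 ]
shim_grip 0.65 [354. 254.] [ 0.4659 -0.404   0.035 ]
shim_tip 0.97 [356. 253.] [ 0.4547 -0.4329  0.001 ]
shim_tip 0.93 [214. 132.] [ 0.3749 -0.217   0.001 ]
shim_tip 0.65 [223. 292.] [ 0.5442 -0.2728  0.001 ]
```

View pics/w1.png

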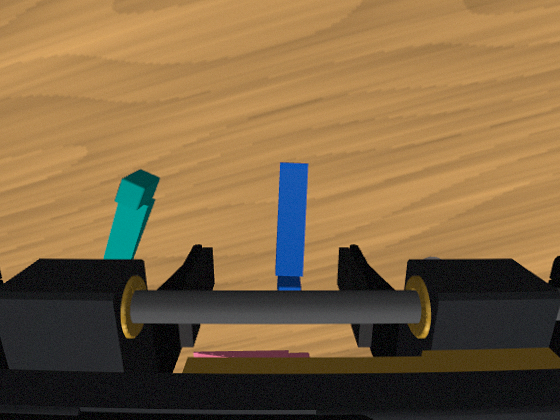

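The wrist view shows the blue wedge with its thin edge at row 163, cols 280–308, its heel at (276,289), and the tab just under the finger bar.

Run:
```python
from h import *
np.set_printoptions(precision=4,suppress=True)
c=cam("wrist")
hsv=cv2.cvtColor(c["frame"],cv2.COLOR_RGB2HSV)
m=(hsv[...,0]>105)&(hsv[...,0]<128)&(hsv[...,1]>150)&(hsv[...,2]>70)
rows={}
for r in range(155,292,1):
    k=np.flatnonzero(m[r,250:330])+250
    if len(k)>5: rows[r]=(k[0],k[-1])
print({r:rows[r] for r in rows if r<168 or r>270})
t=min(rows)
tip=plane(c,(t,np.mean(rows[t+3])+.5),.0012)
A=plane(c,(t+6,np.mean(rows[t+6])+.5),.003);B=plane(c,(274,np.mean(rows[274])+.5),.0255)
u=(A-B)[:2];L=np.linalg.norm(u);u/=L;print(tip,A,B,L,"ang",np.degrees(np.arctan2(u[1],u[0])))
print("grip",tip[:2]-.133*u, B[:2]-.013*u)
o=robot.get_obs();Rm=R.from_quat(o["tool_rot"]).as_matrix();print(np.degrees(np.arctan2(Rm[1,0],Rm[0,0])),np.degrees(np.arctan2(Rm[1,1],Rm[0,1])))
print("tool delta mm to grip", Rm.T@(np.r_[tip[:2]-.133*u,0.025]-o["position"])*1000,o["position"])
```

```text
{166: (np.int64(283), np.int64(301)), 167: (np.int64(283), np.int64(309)), 271: (np.int64(277), np.int64(303)), 272: (np.int64(277), np.int64(303)), 273: (np.int64(277), np.int64(303)), 274: (np.int64(277), np.int64(303)), 275: (np.int64(277), np.int64(303)), 276: (np.int64(277), np.int64(303)), 277: (np.int64(277), np.int64(303)), 278: (np.int64(279), np.int64(303)), 279: (np.int64(279), np.int64(300)), 280: (np.int64(279), np.int64(299)), 281: (np.int64(279), np.int64(300)), 282: (np.int64(279), np.int64(300)), 283: (np.int64(279), np.int64(300)), 284: (np.int64(279), np.int64(300)), 285: (np.int64(279), np.int64(300)), 286: (np.int64(279), np.int64(300)), 287: (np.int64(279), np.int64(300)), 288: (np.int64(279), np.int64(301)), 289: (np.int64(279), np.int64(301)), 290: (np.int64(280), np.int64(301))}
[ 0.563  -0.2085  0.0012] [ 0.5615 -0.2144  0.003 ] [ 0.529  -0.3177  0.0255] 0.10830531076846588 ang 72.58486037502566
grip [ 0.5232 -0.3354] [ 0.5252 -0.3301]
75.68018748363002 -14.319769689634057
tool delta mm to grip [-121.2989   14.0208  205.3476] [ 0.5398 -0.2145  0.2304]
```

```bash
python3 -m handwheel '[[-0.2,0.022,0.15,0.007],[-0.4,0.043,0.3,0.007],[-0.4,0.043,0.4,0.007],[-0.4,0.043,0.4,0.007],[-0.4,0.043,0.4,0.007]]'
python3 - <<'E'
from h import *
np.set_printoptions(precision=4,suppress=True)
c=cam("wrist");save(c,"w2.png");o=robot.get_obs();print(o["position"])
E
```

```text
time: 3.33
position: [0.5197, -0.3363, 0.1051]
tool_rot: [0.804, 0.594, -0.001, -0.004]
ft_force: [-1.8, -0.0, 0.1]
grip_width: 0.061
grip_force: 0.0
[ 0.5202 -0.3352  0.1066]
```

View pics/w2.png

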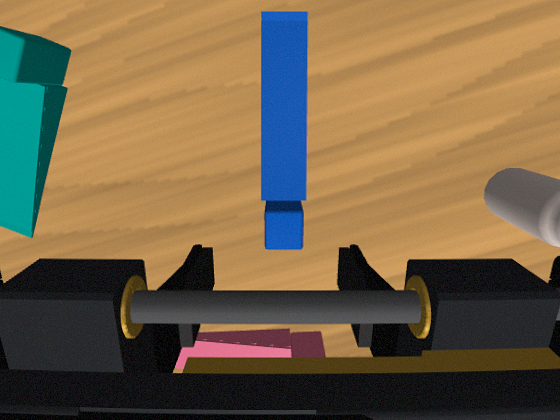

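The blue wedge is square to the fingers, with its tab top at rows 209–249, cols 265–302.

Run:
```python
from h import *
np.set_printoptions(precision=4,suppress=True)
c=cam("wrist");o=robot.get_obs();Rm=R.from_quat(o["tool_rot"]).as_matrix()
f=lambda p,z:Rm.T@(plane(c,p,z)-o["position"])*1000
print(o["position"],"tab",f((229,283.5),.05),"front",f((209,284),.05),"back",f((249,284),.05),"tip",f((12,284.5),.0),"tip top",f((19,284.5),.0025))
```

```text
[ 0.5215 -0.3345  0.1088] tab [ 1.9187  2.7576 58.8251] front [14.7156  2.9744 58.8545] back [-11.3138   3.1584  58.7921] tip [133.8163   3.537  109.135 ] tip top [129.0781   3.5128 106.6238]
```

```bash
python3 -m handwheel '[[0.005,0.01,0.1,0],[0.005,0.01,0.2,0],[0.005,0.01,0.287,0],[0.005,0.01,0.287,0],[0.005,0.01,0.287,0]]'
python3 -m handwheel '[[0,0,0,0],[0,0,0,0],[0,0,0,0],[0,0,0,0],[0,0,0,0],[0,0,0,0]]' 0 25
python3 -m handwheel '[[0,0,-0.05,0],[0,0,-0.1,0],[0,0,-0.1,0],[0,0,-0.1,0]]'
python3 -c "
from h import *
o=robot.get_obs();Rm=R.from_quat(o['tool_rot']).as_matrix();print(o['position'],o['q'],o['ft_force'],np.degrees(np.arctan2(Rm[1,0],Rm[0,0])))"
```

```text
time: 3.85
position: [0.5264, -0.3332, 0.0253]
tool_rot: [0.803, 0.595, 0.0, -0.001]
ft_force: [0.1, -0.3, 0.3]
grip_width: 0.0606
grip_force: 0.0
time: 4.35
position: [0.5261, -0.3353, 0.0251]
tool_rot: [0.804, 0.594, 0.0, 0.0]
ft_force: [-0.5, 0.0, -0.1]
grip_width: 0.0291
grip_force: 0.0
time: 4.68
position: [0.5263, -0.3356, 0.055]
tool_rot: [0.804, 0.594, 0.0, 0.001]
ft_force: [0.3, -0.3, -1.5]
grip_width: 0.0236
grip_force: 25.0
[ 0.52631465 -0.33559363  0.05499144] [-7.46393234e-01  7.55973695e-01  1.56050257e+00 -3.85620690e-05
  8.23266381e-01 -4.48661845e-01] [ 0.31906358 -0.32870552 -1.49335326] 72.94270930089976
```

```bash
python3 -m handwheel '[[0.12,0.02,-0.05,-0.01],[0.24,0.08,-0.05,-0.03],[0.36,0.18,-0.05,-0.05],[0.46,0.28,-0.05,-0.07],[0.522,0.384,-0.05,-0.0861],[0.522,0.384,0,-0.0861],[0.522,0.384,0,-0.0861],[0.522,0.384,0,-0.0861],[0.522,0.384,0,-0.0861]]'
python3 - <<'E'
from h import *
c=cam("wrist");save(c,"w3.png");o=robot.get_obs();print(o["position"])
for l in ["low_foot","shim_tip","bed"]:
    for r in vision.look_for("wrist",l)[:2]: print(l,round(r["conf"],2),np.round(r["point"]))
E
```

```text
time: 5.43
position: [0.6802, -0.2192, 0.0532]
tool_rot: [0.616, 0.787, -0.0, -0.002]
ft_force: [-0.2, 0.5, -0.7]
grip_width: 0.0242
grip_force: 25.0
[ 0.68051648 -0.21967671  0.05390981]
shim_tip 0.63 [139. 273.]
```

View pics/w3.png

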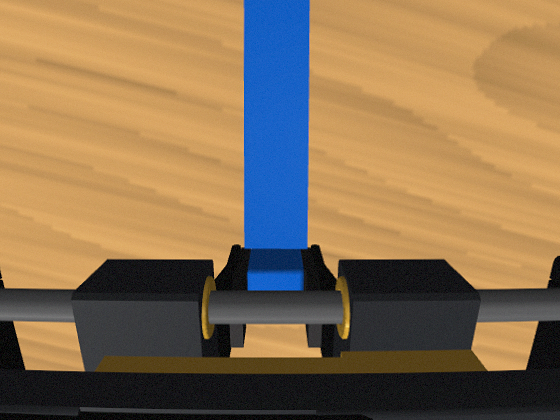

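The shim is held straight along the fingers. Next I'll refine the bed diagonal from the fixed cameras.

Run:
```python
from h import *
np.set_printoptions(precision=4,suppress=True)
from scipy.optimize import least_squares
cs={n:cam(n) for n in("top","scene")}
for n in cs: 
    c=cs[n]
    p=proj(c,[.606,.086,.038])
    g=c["frame"].max(2)
    hsv=cv2.cvtColor(c["frame"],cv2.COLOR_RGB2HSV)
    r,k=int(p[0]),int(p[1]);W=60
    m=np.zeros(g.shape,np.uint8);s=(slice(r-W,r+W),slice(k-W,k+W))
    y=(hsv[...,0]>=5)&(hsv[...,0]<=85)&(hsv[...,1]>165)
    m[s]=((g<75)|y)[s]
    m=cv2.morphologyEx(m,cv2.MORPH_OPEN,np.ones((3,3),np.uint8))
    L,lab,st,_=cv2.connectedComponentsWithStats(m);m=lab==lab[r,k]
    h=cv2.convexHull(np.argwhere(m).astype(np.int32).reshape(-1,1,2))
    q=cv2.approxPolyDP(h,8,True).reshape(-1,2)
    print(n,p,m.sum(),[(list(a),plane(c,a,.036)[:2]) for a in q])
    b=cv2.minAreaRect(np.argwhere(m).astype(np.float32))
    if n=="top": print(b,[plane(c,a,.036)[:2] for a in cv2.boxPoints(b)])
a,b=cs["top"]["frame"],cs["scene"]["frame"]
A=cv2.resize(a[160:260,205:345],None,fx=4,fy=4,interpolation=cv2.INTER_CUBIC);B=cv2.resize(b[160:300,200:396],None,fx=2.857,fy=2.857)
cv2.imwrite("pics/m.png",A[:,:,::-1]);cv2.imwrite("pics/s.png",B[:,:,::-1])
```

```text
top [206.4075 257.3753] 8059 [([np.int32(265), np.int32(296)], array([ 0.4212, -0.0339])), ([np.int32(251), np.int32(316)], array([ 0.4641, -0.0968])), ([np.int32(179), np.int32(316)], array([ 0.6944, -0.1015])), ([np.int32(163), np.int32(245)], array([0.7487, 0.1263])), ([np.int32(219), np.int32(211)], array([0.567 , 0.2321])), ([np.int32(265), np.int32(235)], array([0.4225, 0.1549]))]
((213.99996948242188, 263.5), (104.99998474121094, 101.99998474121094), 90.0) [array([0.7493, 0.2357]), array([0.423 , 0.2291]), array([ 0.4208, -0.0959]), array([ 0.7474, -0.1026])]
scene [218.9756 305.1604] 233378 [([np.int32(419), np.int32(559)], array([ 1.4005, -0.0601])), ([np.int32(0), np.int32(559)], array([0.7588, 2.1903])), ([np.int32(0), np.int32(0)], array([-1.6041,  0.3807])), ([np.int32(419), np.int32(0)], array([ 0.4126, -0.8267]))]
```

View pics/m.png

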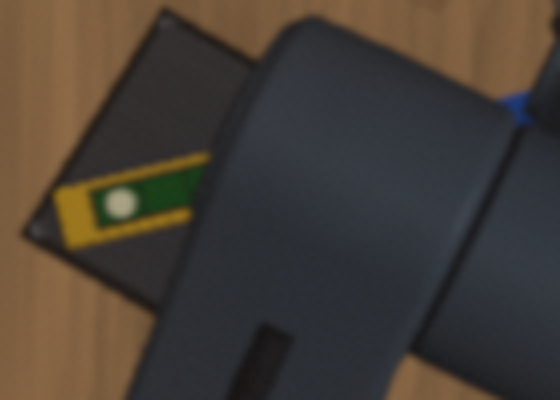

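View pics/s.png

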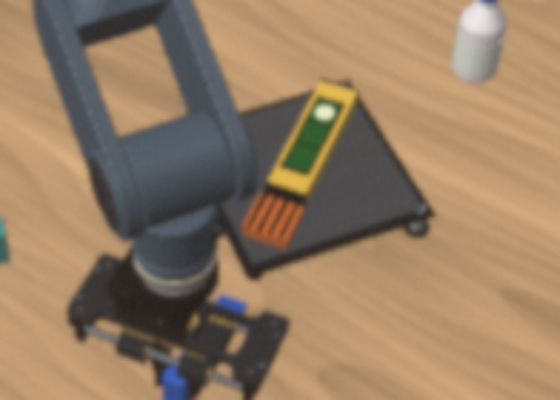

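The bubble is visible to the scene camera (s.png (325,113)), and so is the low corner at s.png (252,276). I'll fit the bed pose to the corner pixels from both views.

Run:
```python
from h import *
from scipy.optimize import least_squares
np.set_printoptions(precision=4,suppress=True)
ct,cs=cam("top"),cam("scene")
t=lambda x,y:np.array([y/3.8+150,x/3.8+200])-.4
s=lambda x,y:np.array([y/2.857+160,x/2.857+200])-.4
H=.1556
obs=[(ct,t(394,173),(-H,0,.010)),(ct,t(176,46),(0,-H,.010)),(ct,t(262,392),(0,H,.010)),(ct,t(41,260),(H,0,.010)),
(cs,s(251,277),(-H,0,0)),(cs,s(433,211),(0,-H,.010)),(cs,s(348,81),(H,0,.010))]
def X(p,l):
    a=p[2];th=.033;l=np.array(l)
    l=np.array([l[0],l[1],l[2]+l[0]*th+.028])
    return np.array([p[0]+l[0]*np.cos(a)-l[1]*np.sin(a),p[1]+l[0]*np.sin(a)+l[1]*np.cos(a),l[2]])
def fit(o):
    r=least_squares(lambda p:np.concatenate([proj(c,X(p,l))-q for c,q,l in o]),[.606,.086,1.81])
    a=r.x[2];u=np.array([np.cos(a),np.sin(a)]);print(r.x[:2],np.degrees(a),"foot",r.x[:2]-.137*u);print(r.fun.reshape(-1,2));return r.x
fit(obs);fit(obs[:4]);fit(obs[4:])
```

```text
[0.6056 0.0866] 104.19382211102678 foot [ 0.6392 -0.0462]
[[-0.3704  1.2818]
 [-1.2175 -0.4859]
 [ 1.4966  0.8167]
 [ 0.4861 -1.5154]
 [ 1.0084 -1.257 ]
 [ 0.2977  1.3259]
 [-1.4988  0.4823]]
[0.6061 0.0867] 103.97026478064151 foot [ 0.6392 -0.0463]
[[-0.3281  1.3082]
 [-1.3981 -0.3221]
 [ 1.4002  0.6057]
 [ 0.1585 -1.5767]]
[0.605  0.0863] 104.58536227937928 foot [ 0.6395 -0.0463]
[[ 1.0834 -1.1548]
 [ 0.0213  1.2022]
 [-1.6137 -0.0198]]
```

```bash
python3 -m handwheel '[[0,0.008,0.04,-0.0007],[0,0.008,0.08,-0.0007],[0,0.008,0.085,-0.0007],[0,0.008,0.085,-0.0007],[0,0.008,0.085,-0.0007],[0,0.008,0.085,-0.0007]]'
python3 -m handwheel '[[0,0,0.003,0],[0,0,0.007,0],[0,0,0.007,0],[0,0,0.007,0]]'
python3 - <<'E'
from h import *
c=cam("scene");p=proj(c,[.639,-.08,0]);o=robot.get_obs();print(o['position'],o['ft_force'],o['moment'])
r,k=int(p[0]),int(p[1]);save(c,"s2.png",(r-60,r+60,k-80,k+80),5)
E
```

```text
time: 6.33
position: [0.6858, -0.2192, 0.0294]
tool_rot: [0.614, 0.789, 0.0, 0.002]
ft_force: [1.1, -0.7, 5.9]
grip_width: 0.0239
grip_force: 25.0
time: 6.67
position: [0.6858, -0.2191, 0.0294]
tool_rot: [0.614, 0.789, 0.0, 0.002]
ft_force: [-1.7, 0.6, 13.2]
grip_width: 0.0238
grip_force: 25.0
[ 0.68585528 -0.21913146  0.02939321] [-2.07736226  0.88936936 14.85401075] [ 0.05155327  0.41608549 -0.03622192]
```

View pics/s2.png

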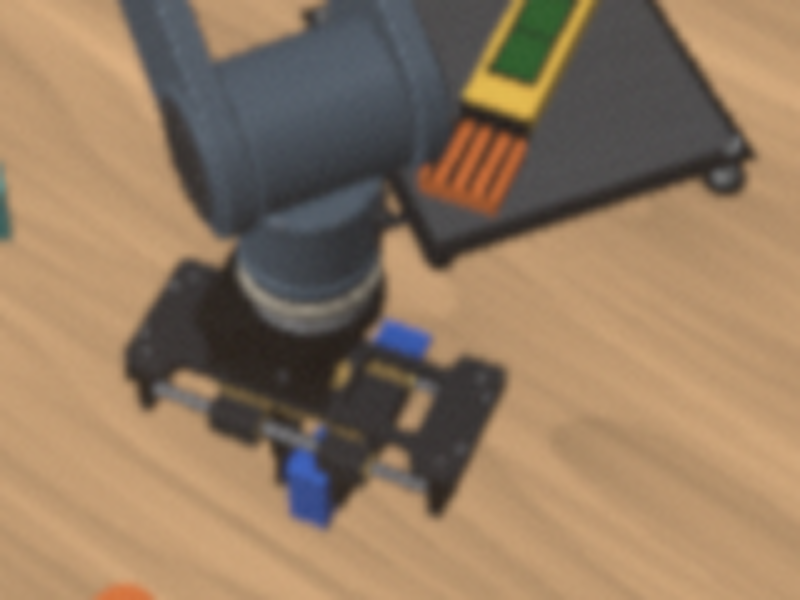

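The shim is flat on the desk: contact at TCP z 0.029, with its tip at s2.png (410,330) pointing at the corner. I'll ease the down-force, trim it sideways and push.

```bash
python3 -m handwheel '[[0,-0.008,-0.009,0],[0.02,-0.008,-0.009,0],[0.04,-0.008,-0.009,0],[0.06,-0.008,-0.009,0],[0.08,-0.008,-0.009,0],[0.1,-0.008,-0.009,0],[0.12,-0.008,-0.009,0],[0.12,-0.008,-0.009,0],[0.12,-0.008,-0.009,0]]'
cat > b.py <<'E'
from h import *
np.set_printoptions(precision=4,suppress=True)
o=robot.get_obs();Rm=R.from_quat(o["tool_rot"]).as_matrix()
u=np.array([-.2453,.9694]);d=o["position"][:2]-[.6392,-.0462]
print("t",o["time"],"TCP",o["position"],"depth",d@u+.133,"lat(tool y)",d@[.9694,.2453],"yaw",np.degrees(np.arctan2(Rm[1,0],Rm[0,0])),"F",o["ft_force"])
C=np.array([.6056,.0866]);V=C  # vial mid located from image
for n in ("scene","top"):
    c=cam(n)
    hsv=cv2.cvtColor(c["frame"],cv2.COLOR_RGB2HSV)
    X=lambda s,w=0:np.r_[C+u*s+np.array([-u[1],u[0]])*w,.06]
    poly=np.array([proj(c,X(s,w))[::-1] for s,w in [(-.06,-.02),(.13,-.02),(.13,.02),(-.06,.02)]]).astype(np.int32)
    m=np.zeros(hsv.shape[:2],np.uint8);cv2.fillConvexPoly(m,poly,1)
    g=(m>0)&(hsv[...,0]>40)&(hsv[...,0]<85)&(hsv[...,1]>100)
    p=(m>0)&(hsv[...,1]<110)&(hsv[...,2]>130)
    f=lambda q:[(plane(c,a,.06)[:2]-C)@u for a in np.argwhere(q)]
    G,P=np.array(f(g)),np.array(f(p))
    if len(G) and len(P): print(n,len(G),len(P),"green",np.percentile(G,[0,1,99,100]),"bubble",P.mean(),"rel mid",P.mean()-(np.percentile(G,.5)+np.percentile(G,99.5))/2)
    else: print(n,len(G),len(P))
    r=vision.look_for(n,"bubble")
    for a in r[:1]: print(n,a["conf"],(plane(c,a["point"],.06)[:2]-C)@u)
E
python3 b.py
```

```text
time: 7.47
position: [0.6727, -0.1824, 0.0295]
tool_rot: [0.614, 0.789, 0.001, -0.001]
ft_force: [0.2, 1.9, 3.8]
grip_width: 0.0237
grip_force: 25.0
t 7.4667 TCP [ 0.6727 -0.1824  0.0295] depth -0.007232008069735257 lat(tool y) -0.0009005962129404517 yaw 104.21516188380103 F [0.2235 1.8561 3.82  ]
scene 145 60 green [-0.0201 -0.0194  0.0873  0.089 ] bubble 0.09132443832432394 rel mid 0.057234839943307615
top 33 30 green [0.0472 0.0474 0.0881 0.0883] bubble 0.07027490420196894 rel mid 0.0025072422361471502
top 0.25 0.07634669083246803
```

```bash
sed -i 's/(-.06,-.02),(.13,-.02),(.13,.02),(-.06,.02)/(-.02,-.013),(.09,-.013),(.09,.013),(-.02,.013)/; s/"rel mid".*)/"rel",P.mean()-.0345)/' b.py
python3 -m handwheel '[[0.02,0.002,0,0],[0.04,0.002,0,0],[0.06,0.002,0,0],[0.08,0.002,0,0],[0.1,0.002,0,0],[0.12,0.002,0,0],[0.13,0.002,0,0],[0.13,0.002,0,0],[0.13,0.002,0,0]]'
python3 b.py
```

```text
time: 8.42
position: [0.664, -0.1461, 0.0294]
tool_rot: [0.614, 0.789, -0.0, -0.0]
ft_force: [1.3, -3.3, 1.3]
grip_width: 0.0237
grip_force: 25.0
t 8.4167 TCP [ 0.664  -0.1461  0.0294] depth 0.03010142353811636 lat(tool y) -0.00041026730285865186 yaw 104.21036118698437 F [ 1.2896 -3.3054  1.3005]
scene 149 42 green [-0.0199 -0.0187  0.0882  0.089 ] bubble 0.0675528589106348 rel 0.033052858910634794
top 0 0
```

```bash
python3 -m handwheel '[[0.015,0,0,0],[0.03,0,0,0],[0.045,0,0,0],[0.045,0,0,0],[0.045,0,0,0]]'
python3 b.py
python3 -m handwheel '[[0.015,0,0,0],[0.03,0,0,0],[0.03,0,0,0],[0.03,0,0,0]]'
python3 b.py
```

```text
time: 9.03
position: [0.6608, -0.133, 0.0295]
tool_rot: [0.614, 0.789, 0.0, -0.0]
ft_force: [1.7, -2.7, 1.0]
grip_width: 0.0239
grip_force: 25.0
t 9.0333 TCP [ 0.6608 -0.133   0.0295] depth 0.04355596491560347 lat(tool y) -0.0003360556856508922 yaw 104.18043214395135 F [ 1.7097 -2.7141  0.975 ]
scene 144 41 green [-0.0188 -0.0185  0.0871  0.0877] bubble 0.04541777219185539 rel 0.010917772191855385
top 0 0
time: 9.57
position: [0.6584, -0.1241, 0.0294]
tool_rot: [0.614, 0.789, 0.0, -0.0]
ft_force: [1.1, -2.7, 0.3]
grip_width: 0.0238
grip_force: 25.0
t 9.5667 TCP [ 0.6584 -0.1241  0.0294] depth 0.05275679661126856 lat(tool y) -0.0005263569246741956 yaw 104.19725356855345 F [ 1.1347 -2.6772  0.3312]
scene 136 36 green [-0.0174 -0.0168  0.0858  0.0873] bubble 0.031707181260191696 rel -0.0027928187398083074
top 0 0
```

```bash
python3 -m handwheel '[[0,0,0,0],[0,0,0,0],[0,0,0,0],[0,0,0,0],[0,0,0,0]]' 55
python3 b.py
python3 -m handwheel '[[-0.01,0,-0.05,0],[-0.01,0,-0.15,0],[-0.05,0,-0.28,0],[-0.15,0,-0.4,0],[-0.28,0,-0.5,0],[-0.4,0,-0.5,0],[-0.5,0,-0.5,0],[-0.5,0,-0.5,0],[-0.5,0,-0.5,0]]'
python3 b.py
python3 - <<'E'
from h import *
c=cam("scene");p=proj(c,[.62,.02,.05]);r,k=int(p[0]),int(p[1]);save(c,"fin.png",(r-60,r+60,k-80,k+80),5)
E
```

```text
time: 10.18
position: [0.6582, -0.124, 0.0293]
tool_rot: [0.614, 0.789, -0.0, -0.001]
ft_force: [0.3, 0.9, 1.1]
grip_width: 0.0453
grip_force: 0.0
t 10.1833 TCP [ 0.6582 -0.124   0.0293] depth 0.05288515871632721 lat(tool y) -0.0006654640129040776 yaw 104.20582232373496 F [0.3186 0.9438 1.0541]
scene 137 38 green [-0.0174 -0.0168  0.0858  0.0873] bubble 0.034164049840541395 rel -0.00033595015945860757
top 0 0
time: 11.13
position: [0.6952, -0.2724, 0.1795]
tool_rot: [0.616, 0.788, 0.0, 0.0]
ft_force: [-0.0, -0.1, 0.1]
grip_width: 0.0476
grip_force: 0.0
t 11.1333 TCP [ 0.6952 -0.2724  0.1795] depth -0.10002941915056479 lat(tool y) -0.0012014833750626916 yaw 104.0027565221082 F [-0.041  -0.0529  0.0772]
scene 139 39 green [-0.0174 -0.0168  0.0858  0.0873] bubble 0.03385590971155158 rel -0.0006440902884484248
top 222 31 green [-0.0181 -0.0172  0.0882  0.0891] bubble 0.033795927643909054 rel -0.0007040723560909484
```

View pics/fin.png

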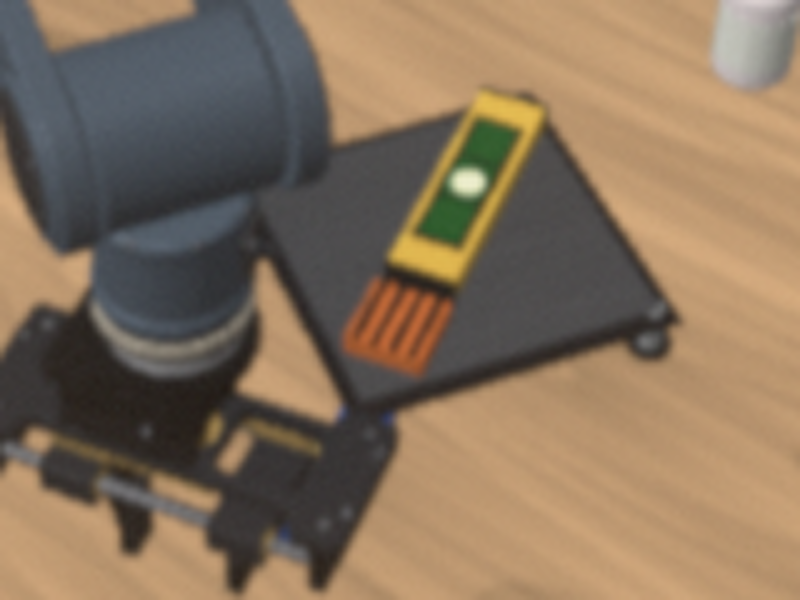

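The bubble at fin.png (467,182) is mid-vial, both cameras put it within 1 mm of centre, and the arm is clear of everything.

```bash
python3 -c "
from rig import job
print(job.hand_in())"
```

```text
the job is handed in; nothing more can be done
None
```

I pushed the blue shim under the low corner's foot and let it go there, the level's bubble rests within about 1 mm of centre in both camera views, and I handed the job in at about 11 s on the robot clock.

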